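# Fetch the model lion from among the glaze jars

### The arm

A 6-joint arm with a two-finger parallel gripper is mounted at the origin on the work surface. World frame = base frame: x ahead of the robot, y to its left, z up, the work surface at z = 0. Lengths are in m, angles in rad, forces in N, time in s.
With the tool pointing down it reaches from about 0.425 to 0.95 m from the base axis. Payload 3.5 kg.
Tool frame: the origin (TCP) lies midway between the tips of the shut fingers; the grasp point (between the pads) lies 19 mm behind it; z points along the fingers, y is the line along which they close (so a half turn about z gives the same grasp; the last joint's range is limited). The gripper opens to 85 mm and grips with 20 to 120 N. Pads are 22 mm wide; open, the fingers measure 114 mm over their backs; the gripper's body (76 mm by 85 mm) begins 54 mm behind the grasp point. The pads swing forward as they close: fully open they stand 13 mm farther back than shut.
Start: joints at [1.15, 0.286, 1.577, -0, 1.279, -0.15], TCP at [0.181, 0.65, 0.201] pointing down, gripper open.
Joint ranges: [-2.77, 2.77], [-0.9, 2.22], [0.21, 2.48], [-1.53, 4.67], [0.24, 2.81], [-2.84, 2.84]. Speed limits (rad/s): [2.79, 2.79, 3.14, 3.14, 3.14, 3.14].

### API

Orientations are given as a unit quaternion [x, y, z, w].
In Python, from plant import ctrl, cams, order gives the robot as it stands.
- The arm moves only by the tool move_arm, never from a script. Its argument "plan" is one flat list of numbers, 7 for each row, row after row: the shift along the world's x, y, z in mm, then the turn, a rotation vector about the world's x, y, z in degrees, then the finger opening in mm, from 0 to 85.4. A call has 1 to 12 rows; each row shifts and turns the commanded pose from where the row before left it; what a row does not reach is not made up. A row lasts 1/10 s, in which the tool goes at most 50 mm and 8.59 degrees, less where a joint would pass 70% of its speed; a pose out of reach is approached as far as the arm can. A call is refused whole if a number of a shift passes 50 or a number of a turn 8.59, either way. A call with a gripper value outside its range is refused whole. The fingers move at their own pace and stop on an object; "newtons" is the grip in N (left out, the last holds). Time passes only in rows, so rows that do not move let the fingers close. It gives the time, the measured TCP pose, the force, the opening and the grip force at its end, in the units of the state.
- ctrl.get_state(): the state, without advancing time (a new reading comes with each control period).
- cams.read_camera(name): name is "scene" or "top"; returns a dict with "color" (384x512x3 uint8, red, green, blue), "fov_y" (degrees; the focal length in pixels is half the picture's height over the tangent of half this angle, whatever the lens; pixels are square), "cx", "cy" (the principal point, pixels), "k1" (the pictures are not rectified: a ray, as slopes to the right and down, at radius r is drawn at 1 + k1 r^2 times it, then the intrinsics apply), "origin" and "orientation" of the camera in the world. Camera axes: x right, y up, looking along -z (the intrinsics and any distortion apply to the point x, -y, -z); pixel columns grow to the right and rows downward; lengths in m; the calibration is good to about 2 mm. A picture is of the moment at which its call begins. There is no depth.
- order.sign_off(): hands the job in; it is judged then, once.
The state is a dict: "time": time; "qpos": joint angles; "dq": joint speeds; "joint_efforts": joint torques, N m; "eef_pos": TCP position; "tcp_rot": TCP orientation; "contact_force": force on the tool from outside, world axes, zero at the start; "wrist_torque": the same for the moment, N m; "opening": opening from 0.0 (shut) to 1.0 (fully open); "finger_force": force on a finger pad.
Only numpy, scipy, OpenCV 4.12 (cv2) and the standard library are available. Lean on these libraries where they do the work, as an engineer would, in place of code of your own. Each camera call takes 0.05 s, during which the arm holds its last target. There are 200 camera calls.

### The job

The brass lion is hemmed in by three glaze jars on the round bat: first clear all three jars to the ware board at the side, leaving the lion where it stands, and only then lift the lion out and stand it in the middle of the black pad on the work board. After that put every jar back in the middle of the tile of its own colour. Keep the jars and the lion upright, set them down rather than dropping them, and leave the unfired cup alone.

Things in the scene. Friction and masses are not known exactly. Their poses are not given: they have to be found in the camera images.
- jar_blue_mid (a point): cobalt blue lidded glaze jar, round, 52 mm diameter, 84 mm tall, 0.15 to 0.31 kg; straight-sided from its foot to 64 mm up, lid 47 mm across with a small clay-coloured knob, thin pale band round it. This point is its centre, 42 mm above its underside; z is up along the jar. It starts standing on the tile of its own colour.
- jar_green_mid (a point): celadon green lidded glaze jar, round, 52 mm diameter, 84 mm tall, 0.15 to 0.31 kg; straight-sided from its foot to 64 mm up, lid 47 mm across with a small clay-coloured knob, thin pale band round it. This point is its centre, 42 mm above its underside; z is up along the jar. It starts standing on the tile of its own colour.
- jar_rust_mid (a point): rust orange lidded glaze jar, round, 52 mm diameter, 84 mm tall, 0.15 to 0.31 kg; straight-sided from its foot to 64 mm up, lid 47 mm across with a small clay-coloured knob, thin pale band round it. This point is its centre, 42 mm above its underside; z is up along the jar. It starts standing on the tile of its own colour.
- tile_blue: cobalt blue round flat tile, 72 mm diameter, 4 mm thick, the home of the cobalt blue jar, fixed on a round wooden bat (204 mm diameter, 15 mm thick). Origin at the centre of its underside, so its top is 4 mm above the origin (19 mm above the bench). The three tiles lie 58 mm from the bat's centre at 120 degrees to each other, and the lion starts near the bat's centre, between the jars.
- tile_green: celadon green round flat tile, 72 mm diameter, 4 mm thick, the home of the celadon green jar, fixed on a round wooden bat (204 mm diameter, 15 mm thick). Origin at the centre of its underside, so its top is 4 mm above the origin (19 mm above the bench). The three tiles lie 58 mm from the bat's centre at 120 degrees to each other, and the lion starts near the bat's centre, between the jars.
- tile_rust: rust orange round flat tile, 72 mm diameter, 4 mm thick, the home of the rust orange jar, fixed on a round wooden bat (204 mm diameter, 15 mm thick). Origin at the centre of its underside, so its top is 4 mm above the origin (19 mm above the bench). The three tiles lie 58 mm from the bat's centre at 120 degrees to each other, and the lion starts near the bat's centre, between the jars.
- lion_mid (a point): small brass lion figurine on a dark wooden plinth, 0.18 kg, 57 mm tall, plinth 30 x 30 mm and 12 mm high; its body above (12 to 42 mm up) is 26 mm along x (the way it faces) and 24 mm along y, flat-sided, then a round head. This point is 28 mm above its underside, in the middle of the plinth; z is up. It starts standing on the bat (15 mm above the bench).
- pad (a point): black round rubber pad, 80 mm diameter, in the middle of a pale 180 x 150 mm work board fixed on the bench. This point is the centre of the pad's top, 22 mm above the bench.
- wareboard: the side area: a plank-wood ware board fixed on the bench, 290 mm long (its x) by 120 mm wide (its y), 12 mm thick, empty at the start. Origin at the centre of its underside.
- cup: unfired clay-coloured open cup, 72 mm across, 60 mm tall, standing on the bench beyond the bat, a bystander. Origin at the centre of its underside.

How it is judged:
On the way, in this order (a step that is already met when the one before it is completed fails the run):
1. all three jars stand released on the ware board, the lion still where it was (within 30 mm) (x of jar_blue_mid in the frame of wareboard between -0.135 and 0.135 m and y of jar_blue_mid in the frame of wareboard between -0.05 and 0.05 m and z of jar_blue_mid in the frame of wareboard between 0.049 and 0.059 m and angle between each of jar_blue_mid, jar_green_mid, jar_rust_mid's own z axis and vertical below 0.12 rad and linear speed of each of jar_blue, jar_green, jar_rust below 0.02 m/s and contact force between each of jar_blue, jar_green, jar_rust and the fingers below 0.05 N and x of jar_green_mid in the frame of wareboard between -0.135 and 0.135 m and y of jar_green_mid in the frame of wareboard between -0.05 and 0.05 m and z of jar_green_mid in the frame of wareboard between 0.049 and 0.059 m and x of jar_rust_mid in the frame of wareboard between -0.135 and 0.135 m and y of jar_rust_mid in the frame of wareboard between -0.05 and 0.05 m and z of jar_rust_mid in the frame of wareboard between 0.049 and 0.059 m and distance of lion_mid from where it was at the start of the episode below 0.03 m), for 0.2 s.
2. the lion stands released on the black pad while all three jars are still on the ware board (horizontal distance between lion_mid and pad below 0.015 m and z of lion_mid in the frame of pad between 0.023 and 0.033 m and angle between each of lion_mid, jar_blue_mid, jar_green_mid, jar_rust_mid's own z axis and vertical below 0.12 rad and linear speed of each of lion, jar_blue, jar_green, jar_rust below 0.02 m/s and contact force between each of lion, jar_blue, jar_green, jar_rust and the fingers below 0.05 N and x of jar_blue_mid in the frame of wareboard between -0.135 and 0.135 m and y of jar_blue_mid in the frame of wareboard between -0.05 and 0.05 m and z of jar_blue_mid in the frame of wareboard between 0.049 and 0.059 m and x of jar_green_mid in the frame of wareboard between -0.135 and 0.135 m and y of jar_green_mid in the frame of wareboard between -0.05 and 0.05 m and z of jar_green_mid in the frame of wareboard between 0.049 and 0.059 m and x of jar_rust_mid in the frame of wareboard between -0.135 and 0.135 m and y of jar_rust_mid in the frame of wareboard between -0.05 and 0.05 m and z of jar_rust_mid in the frame of wareboard between 0.049 and 0.059 m), for 0.2 s.
At the end, for the whole second after the job is handed in: The lion stands upright (within 7 degrees) on the pad, its centre within 15 mm of the pad's centre, and each jar stands upright on the tile of its own colour, centre within 12 mm of the tile's; all released and at rest (horizontal distance between lion_mid and pad below 0.015 m and z of lion_mid in the frame of pad between 0.023 and 0.033 m and angle between each of lion_mid, jar_blue_mid, jar_green_mid, jar_rust_mid's own z axis and vertical below 0.12 rad and linear speed of each of lion, jar_blue, jar_green, jar_rust below 0.02 m/s and contact force between each of lion, jar_blue, jar_green, jar_rust and the fingers below 0.05 N and horizontal distance between jar_blue_mid and tile_blue below 0.012 m and z of jar_blue_mid in the frame of tile_blue between 0.041 and 0.051 m and horizontal distance between jar_green_mid and tile_green below 0.012 m and z of jar_green_mid in the frame of tile_green between 0.041 and 0.051 m and horizontal distance between jar_rust_mid and tile_rust below 0.012 m and z of jar_rust_mid in the frame of tile_rust between 0.041 and 0.051 m); the robot touches nothing.
It fails at once if the unfired cup is disturbed (moved more than 15 mm) (distance of cup from where it was at the start of the episode above 0.015 m).
It fails at once if a jar or the lion is tipped over (more than 35 degrees) (angle between any of jar_blue_mid, jar_green_mid, jar_rust_mid, lion_mid's own z axis and vertical above 0.61 rad).
It fails at once if a jar or the lion is dropped (free of the fingers and faster than 0.6 m/s, a fall of about 18 mm) ((contact force between jar_blue and the fingers below 0.01 N and linear speed of jar_blue above 0.6 m/s) or (contact force between jar_green and the fingers below 0.01 N and linear speed of jar_green above 0.6 m/s) or (contact force between jar_rust and the fingers below 0.01 N and linear speed of jar_rust above 0.6 m/s) or (contact force between lion and the fingers below 0.01 N and linear speed of lion above 0.6 m/s)).
It also fails if it takes over 134 s, if anything falls off the work surface, if the arm or the gripper's body presses on something with over 40 N, if the wrist force passes 120 N, or if a joint passes its speed limit or range.

## Working session

There is one attempt and no reset: what is moved stays moved. The work goes in short steps, Python scripts to look and compute and a tool call to move; the robot and the scene stay as the last step left them, time stands still between calls to the robot, and variables do not carry over. Pictures are saved under pics/ and viewed, at most 14 in all, crops included, and the job is handed in when it is done.

Besides the shell and the picture viewer there is one more tool, called in YAML: its name, and indented under it one key for each argument. move_arm: Moves the arm, as the interface text tells. Its arguments: {"type":"object","properties":{"plan":{"type":"array","items":{"type":"number"}},"newtons":{"type":"number"}},"required":["plan"]}

```bash
ls; mkdir -p pics; cat > h.py <<'E'
import numpy as np, cv2
from scipy.spatial.transform import Rotation as R
from plant import ctrl, cams, order
def K(c):
    h,w=c["color"].shape[:2]; f=h/2/np.tan(np.radians(c["fov_y"])/2); return f,c["cx"],c["cy"]
def ray(c,u,v):
    f,cx,cy=K(c); p=np.array([(u-cx)/f,(v-cy)/f]); q=p.copy()
    for _ in range(20): q=p/(1+c["k1"]*(q@q))
    return R.from_quat(c["orientation"]).apply([q[0],-q[1],-1])
def at(c,u,v,z):
    d=ray(c,u,v); o=np.array(c["origin"]); return o+d*(z-o[2])/d[2]
def proj(c,P):
    f,cx,cy=K(c); p=R.from_quat(c["orientation"]).inv().apply(np.array(P)-c["origin"])
    q=np.array([p[0],-p[1]])/-p[2]; q=q*(1+c["k1"]*(q@q)); return q*f+[cx,cy]
def save(n,name):
    c=cams.read_camera(n); cv2.imwrite(f"pics/{name}.png",c["color"][:,:,::-1]); return c
E
python3 - <<'E'
from h import *
for n in("scene","top"):
    c=save(n,n+"0"); print(n,K(c),c["k1"],c["origin"],c["orientation"])
print(ctrl.get_state())
E
```

```text
pics
scene (np.float64(353.5840158364793), 256.00740437919904, 195.3986374283726) -0.027653578382222908 [ 1.16834448 -0.10118036  0.54490746] [0.32727142 0.27892129 0.56991808 0.70020691]
top (np.float64(370.405834832322), 257.0441268196909, 185.21080899292352) -0.02922959984777908 [0.55363826 0.01734791 0.89998297] [-0.02106957  0.02546843  0.71599726 -0.69732012]
{'time': 0.1, 'qpos': array([ 1.14997706e+00,  2.87109700e-01,  1.57802914e+00,  3.68251488e-06,
        1.27864071e+00, -1.50009785e-01]), 'dq': array([ 0.00135681, -0.00075324, -0.00110586, -0.00123858,  0.0003691 ,
       -0.00046682]), 'joint_efforts': array([ 6.11328392e-05, -4.07298875e+01, -2.93700260e+01, -1.86776538e-04,
        3.51639959e-03,  2.57788764e-05]), 'eef_pos': array([0.18027102, 0.64978884, 0.19966463]), 'tcp_rot': array([ 1.34991804e-01,  9.90846112e-01, -1.04871554e-03, -3.09557127e-04]), 'contact_force': array([-0.50420107, -0.09438577, -0.55378834]), 'wrist_torque': array([0.04945279, 0.02051645, 0.03053759]), 'finger_force': 0.0, 'opening': 0.9986002029808556}
```

View pics/scene0.png

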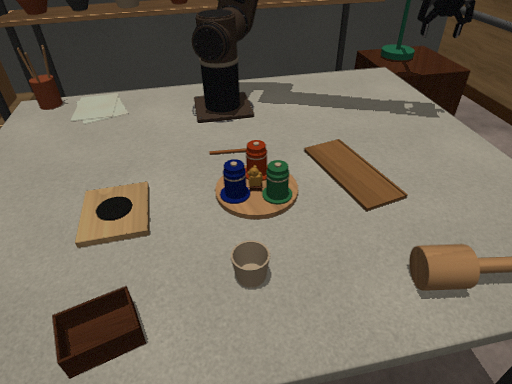

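View pics/top0.png

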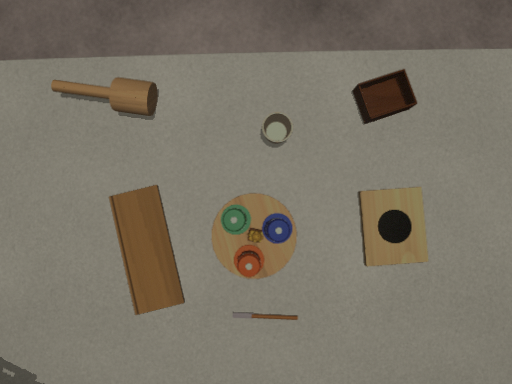

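The top view shows the bat at about (254,236), jars green (234,220), blue (278,230), rust (249,266), and the lion at (255,236). The ware board is at (147,249), the pad at (394,226) and the cup at (277,129). The scene view agrees. I'll zoom in on the bat.

```bash
python3 - <<'E'
from h import *
c=cams.read_camera("top"); im=c["color"]
cv2.imwrite("pics/crop1.png",cv2.resize(im[188:284,208:304,::-1],None,fx=6,fy=6,interpolation=cv2.INTER_CUBIC))
hsv=cv2.cvtColor(im,cv2.COLOR_RGB2HSV)
# bat: saturated blob
def big(m,x0,x1,y0,y1,name,z,ell=True):
    mm=np.zeros_like(m); mm[y0:y1,x0:x1]=m[y0:y1,x0:x1]
    mm=cv2.morphologyEx(mm,cv2.MORPH_CLOSE,np.ones((5,5)))
    k=max(cv2.findContours(mm,0,cv2.CHAIN_APPROX_NONE)[0],key=cv2.contourArea)
    P=np.array([at(c,u,v,z)[:2] for u,v in k[:,0].astype(float)],np.float32)*1000
    if ell:
        e=cv2.fitEllipse(cv2.convexHull(P)); print(name,e, cv2.minEnclosingCircle(P))
    else: print(name,cv2.minAreaRect(P), cv2.boxPoints(cv2.minAreaRect(P)))
S=((hsv[:,:,1]>75)*255).astype(np.uint8)
big(S,200,308,180,292,"bat",.015)
big(S,100,195,175,325,"ware",.012,False)
big(S,352,440,175,280,"board",.02,False)
D=((hsv[:,:,2]<45)*255).astype(np.uint8)
big(D,370,420,200,250,"pad",.022)
print("cup",at(c,277,127,.06),"lion",at(c,255,236,.06))
E
```

```text
bat ((492.78369140625, 22.377967834472656), (201.33065795898438, 201.99197387695312), 166.54833984375) ((492.716552734375, 22.420665740966797), 101.35958099365234)
ware ((467.26910400390625, 279.7677307128906), (288.798583984375, 120.20339965820312), 12.35440444946289) [[313.35443 307.58228]
 [339.07294 190.16243]
 [621.1838  251.95319]
 [595.4653  369.37305]]
board ((506.1161193847656, -309.3765563964844), (178.44776916503906, 152.63999938964844), 2.4533095359802246) [[ 413.7071  -236.94576]
 [ 420.2409  -389.44583]
 [ 598.52515 -381.80737]
 [ 591.99133 -229.30728]]
pad ((505.9620666503906, -312.3155517578125), (76.10926055908203, 77.24561309814453), 91.4978256225586) ((505.8302917480469, -311.72247314453125), 39.26188278198242)
cup [ 0.7418084 -0.0380501  0.06     ] lion [0.49439809 0.01903877 0.06      ]
```

View pics/crop1.png

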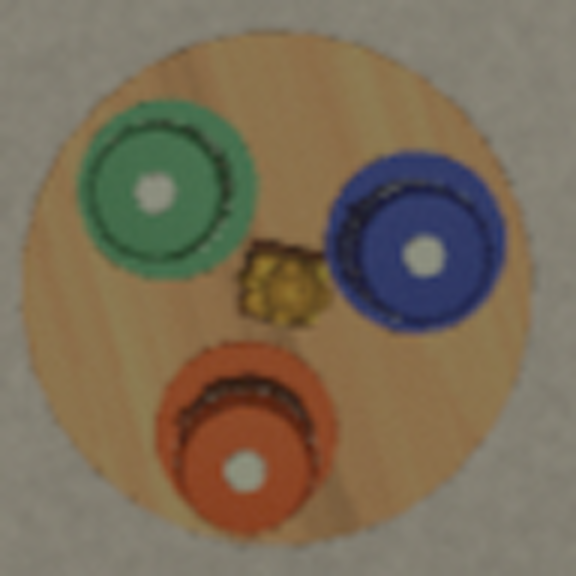

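The crop shows knobs at green (155,192), blue (424,256) and rust (246,471). The tile centres are near (168,189), (416,241) and (246,430), and the lion's head is at about (290,283).

```bash
python3 - <<'E'
from h import *
c=cams.read_camera("top"); im=c["color"]; hsv=cv2.cvtColor(im,cv2.COLOR_RGB2HSV)
px=lambda u,v:(208+(u+.5)/6-.5,188+(v+.5)/6-.5)
B=np.array([492.75,22.4])
# jar+tile mask is tile disc plus a leaning jar; tiles: constrained fit angle
for n,k,t in(("g",(155,192),(168,189)),("b",(424,256),(416,241)),("r",(246,471),(246,430))):
    K1=at(c,*px(*k),.102)[:2]*1000; T=at(c,*px(*t),.019)[:2]*1000
    for w,p in(("knob",K1),("tile",T)):
        d=p-B; print(n,w,p.round(1),np.hypot(*d).round(1),np.degrees(np.arctan2(d[1],d[0])).round(1))
print("lion head",at(c,*px(290,283),.07)[:2]*1000)
for q in((247,242),(240,308),(318,325)): print("plinth px",q,at(c,*px(*q),.027)[:2]*1000)
s=cams.read_camera("scene")
for z,p in((.072,(494.,20.)),):
    print("lion in scene",proj(s,[p[0]/1000,p[1]/1000,z]))
for n,p in(("wareboard corner",(621.2,252,12)),("corner",(313.4,307.6,12)),("pad",(506,-312,22)),("bat",(492.8,22.4,15))): print(n,proj(s,np.array(p)/1000))
cv2.imwrite("pics/crop2.png",cv2.resize(s["color"][130:220,205:310,::-1],None,fx=6,fy=6,interpolation=cv2.INTER_CUBIC))
E
```

```text
g knob [533.6  64.3] 58.5 45.7
g tile [532.6  64.1] 57.6 46.3
b knob [508.3 -31.2] 55.8 -73.9
b tile [509.5 -33.3] 58.1 -73.2
r knob [434.   34.3] 60.0 168.6
r tile [437.5  35.7] 56.8 166.5
lion head [497.81531081  16.90513313]
plinth px (247, 242) [511.30176235  33.25962084]
plinth px (240, 308) [485.75096499  36.63778093]
plinth px (318, 325) [478.34304738   6.39608617]
lion in scene [254.21481085 167.92221577]
wareboard corner [365.38366581 208.03011425]
corner [338.20034313 138.64992224]
pad [113.34704234 207.14943765]
bat [255.56409749 186.7023897 ]
```

View pics/crop2.png

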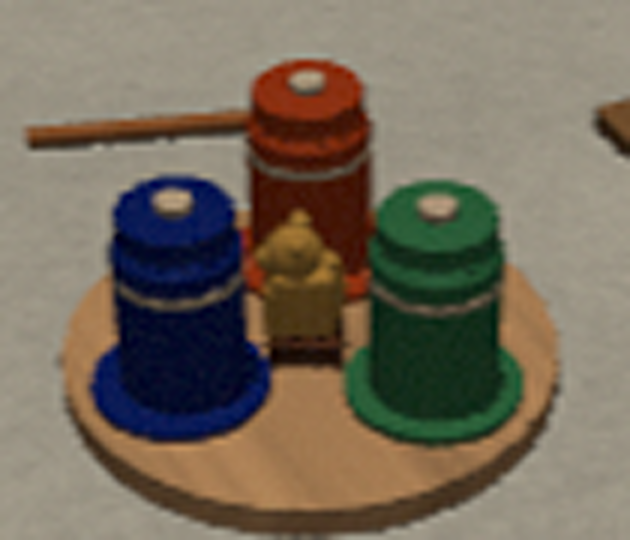

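Tiles come out at green (532.7,64.5), blue (509.2,-33.2) and rust (436.4,35.9), consistent with a 58 mm radius at 120°. The ware-board axis is at 12.4°. I'll start moving toward green with a tangential grasp, closing angle 136.5°.

move_arm:
  plan: [17.6,-29.3,0,0,0,3.1,85,17.6,-29.3,0,0,0,3.1,85,17.6,-29.3,0,0,0,3.1,85,17.6,-29.3,0,0,0,3.1,85,17.6,-29.3,0,0,0,3.1,85,17.6,-29.3,0,0,0,3.1,85,17.6,-29.3,0,0,0,3.1,85,17.6,-29.3,0,0,0,3.1,85,17.6,-29.3,0,0,0,3.1,85,17.6,-29.3,0,0,0,3.1,85,17.6,-29.3,0,0,0,3.1,85,17.6,-29.3,0,0,0,3.1,85]
  newtons: 40

```text
time: 1.45
eef_pos: [0.3922, 0.2976, 0.201]
tcp_rot: [-0.189, 0.982, 0.0, 0.0]
contact_force: [-0.4, 0.4, 0.1]
opening: 0.998
finger_force: 0.0
```

move_arm:
  plan: [17.6,-29.3,0,0,0,3.1,85,17.6,-29.3,0,0,0,3.1,85,17.6,-29.3,0,0,0,3.1,85,17.6,-29.3,0,0,0,3.1,85,17.6,-29.3,-10,0,0,3.1,85,17.6,-29.3,-20,0,0,3.1,85,17.6,-29.3,-20,0,0,3.1,85,17.6,-29.3,-20,0,0,3.1,85,0,0,0,0,0,0,85,0,0,0,0,0,0,85]

```text
time: 2.45
eef_pos: [0.5322, 0.064, 0.1303]
tcp_rot: [-0.394, 0.919, 0.001, -0.001]
contact_force: [0.3, 0.7, -0.4]
opening: 0.993
finger_force: 0.0
```

```bash
cat >> h.py <<'E'
def st():
    s=ctrl.get_state(); r=R.from_quat(s["tcp_rot"]); y=r.apply([0,1,0]); z=r.apply([0,0,1])
    print("t",round(s["time"],1),"pos",(s["eef_pos"]*1000).round(1),"a",np.degrees(np.arctan2(y[1],y[0])).round(2),"tilt",(np.degrees(z[:2])).round(2),"open",round(s["opening"]*85.4,1),"ff",round(s["finger_force"],1),"F",s["contact_force"].round(1)); return s
def go(x,y,z,a):
    s=st(); yy=R.from_quat(s["tcp_rot"]).apply([0,1,0]); b=np.degrees(np.arctan2(yy[1],yy[0])); d=(a-b+90)%180-90
    print("delta",(np.array([x,y,z])-s["eef_pos"]*1000).round(1),"yaw",d.round(2))
E
python3 -c "
from h import *
go(532.7,64.5,40,136.5)"
```

```text
t 2.5 pos [532.2  64.  130.3] a 136.36 tilt [-0.1   0.03] open 84.8 ff 0.0 F [ 0.3  0.7 -0.4]
delta [  0.5   0.5 -90.3] yaw 0.14
```

move_arm:
  plan: [0.5,0.5,-20,0,0,0,85,0,0,-20,0,0,0,85,0,0,-20,0,0,0,85,0,0,-20,0,0,0,85,0,0,-10,0,0,0,85,0,0,0,0,0,0,85,0,0,0,0,0,0,45,0,0,0,0,0,0,45,0,0,0,0,0,0,45,0,0,0,0,0,0,45,0,0,0,0,0,0,45,0,0,0,0,0,0,45]
  newtons: 40

```text
time: 3.65
eef_pos: [0.5341, 0.0651, 0.0429]
tcp_rot: [-0.394, 0.919, -0.0, 0.001]
contact_force: [-2.1, 1.8, 5.4]
opening: 0.582
finger_force: 41.2
```

move_arm:
  plan: [0,0,5,0,0,0,45,0,0,15,0,0,0,45,0,0,25,0,0,0,45,0,0,25,0,0,0,45,0,0,20,0,0,0,45,0,10,0,0,0,-1.4,45,1,20,0,0,0,-3.6,45,2,23.6,0,0,0,-3.6,45,2,23.6,0,0,0,-3.6,45,2,23.6,0,0,0,-3.6,45,2,23.6,0,0,0,-3.6,45,2,23.6,0,0,0,-3.6,45]

```text
time: 4.85
eef_pos: [0.5439, 0.2137, 0.1316]
tcp_rot: [-0.202, 0.979, -0.0, 0.0]
contact_force: [0.4, -0.2, -1.6]
opening: 0.581
finger_force: 42.0
```

move_arm:
  plan: [2,23.6,0,0,0,-3.6,45,2,23.6,0,0,0,-3.6,45,1,20,0,0,0,-3.6,45,0.5,14,0,0,0,-2,45,0,4.6,0,0,0,-1.5,45,0,0,-15,0,0,0,45,0,0,-20,0,0,0,45,0,0,-20,0,0,0,45,0,0,-15,0,0,0,45,0,0,-10,0,0,0,45,0,0,0,0,0,0,45,0,0,0,0,0,0,45]

```text
time: 6.05
eef_pos: [0.5499, 0.2987, 0.0513]
tcp_rot: [-0.08, 0.997, 0.0, 0.0]
contact_force: [0.4, 0.2, -2.1]
opening: 0.582
finger_force: 42.1
```

```bash
python3 -c "
from h import *
go(550.3,298,36,102.35); c=save('scene','s1')"
```

```text
t 6.0 pos [549.9 298.7  51.3] a 99.18 tilt [0.03 0.01] open 49.7 ff 42.1 F [ 0.4  0.2 -2.1]
delta [  0.4  -0.7 -15.3] yaw 3.17
```

View pics/s1.png

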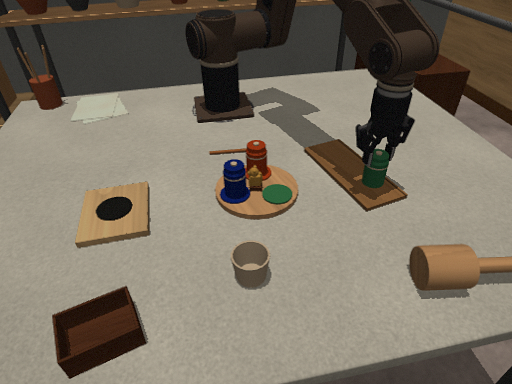

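The scene picture shows the green jar upright over the right part of the ware board at (377,168), and the lion still at (255,180). Next I lower it gently.

move_arm:
  plan: [0,0,-8,0,0,1.6,45,0,0,-4,0,0,1.6,45,0,0,-1.5,0,0,0,45,0,0,0,0,0,0,45]

```text
time: 6.5
eef_pos: [0.5492, 0.2986, 0.0369]
tcp_rot: [-0.108, 0.994, -0.0, -0.0]
contact_force: [0.8, 0.7, -2.9]
opening: 0.577
finger_force: 42.1
```

move_arm:
  plan: [0,0,-1,0,0,0,45,0,0,0,0,0,0,45]

```text
time: 6.7
eef_pos: [0.5496, 0.2987, 0.0365]
tcp_rot: [-0.108, 0.994, 0.0, 0.0]
contact_force: [0.3, -0.3, -1.8]
opening: 0.578
finger_force: 42.1
```

move_arm:
  plan: [0,0,-1,0,0,0,45,0,0,0,0,0,0,45]

```text
time: 6.9
eef_pos: [0.5499, 0.2988, 0.0361]
tcp_rot: [-0.108, 0.994, 0.0, 0.0]
contact_force: [-1.0, -0.5, -0.0]
opening: 0.578
finger_force: 42.3
```

move_arm:
  plan: [0,0,0,0,0,0,60,0,0,0,0,0,0,85,0,0,0,0,0,0,85,0,0,0,0,0,0,85,0,0,10,0,0,0,85,0,0,25,0,0,0,85,0,0,30,0,0,0,85,0,0,30,0,0,0,85,-3.5,-10.9,0,0,0,-2,85,-10,-21,0,0,0,-2,85,-10,-21,0,0,0,-2,85,-10,-21,0,0,0,-2,85]

```text
time: 8.1
eef_pos: [0.5151, 0.2237, 0.13]
tcp_rot: [-0.037, 0.999, -0.0, -0.0]
contact_force: [0.1, -0.1, 0.6]
opening: 0.994
finger_force: 0.0
```

move_arm:
  plan: [-10,-27,0,0,0,-2,85,-10,-27,0,0,0,-2,85,-10,-27,0,0,0,-2,85,-10,-27,0,0,0,-2,85,-10,-27,0,0,0,-2,85,-10,-27,0,0,0,-3,85,-10,-17,0,0,0,-3,85,-10,-10,0,0,0,-2,85,0,0,0,0,0,0,85,0,0,0,0,0,0,85]

```text
time: 9.1
eef_pos: [0.436, 0.036, 0.1305]
tcp_rot: [0.119, 0.993, 0.0, 0.0]
contact_force: [-0.5, 0.5, -0.0]
opening: 0.992
finger_force: 0.0
```

```bash
python3 -c "
from h import *
go(436.4,35.9,40,76.5)
t=save('top','t1'); cv2.imwrite('pics/t1c.png',cv2.resize(t['color'][180:330,100:300,::-1],None,fx=4,fy=4,interpolation=cv2.INTER_CUBIC))"
```

```text
t 9.1 pos [436.   36.  130.5] a 76.39 tilt [0.03 0.02] open 84.7 ff 0.0 F [-0.5  0.5 -0. ]
delta [  0.4  -0.1 -90.5] yaw 0.11
```

View pics/t1c.png

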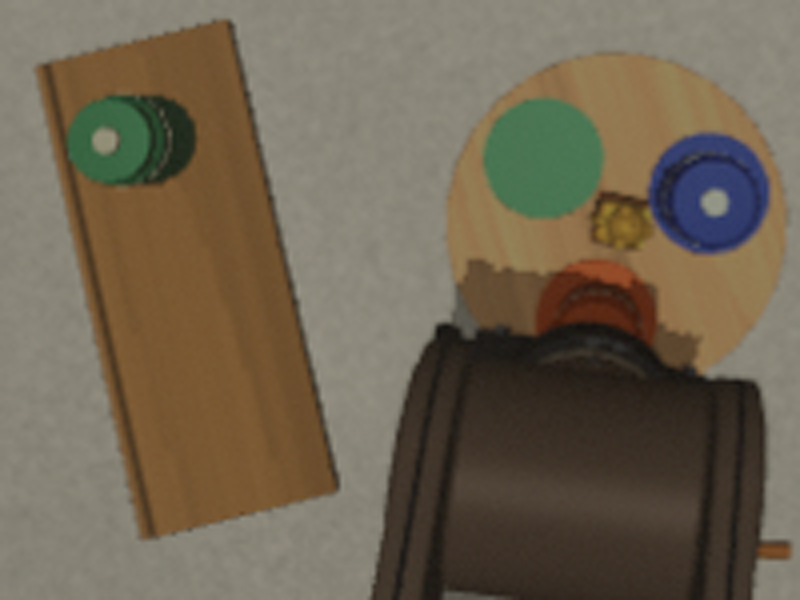

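Green stands on the ware board with its knob at crop (105,140). The lion and the blue jar haven't moved, and the gripper is over rust. Now I grasp rust.

move_arm:
  plan: [0.4,0,-20,0,0,0,85,0,0,-20,0,0,0,85,0,0,-20,0,0,0,85,0,0,-20,0,0,0,85,0,0,-10,0,0,0,85,0,0,0,0,0,0,85,0,0,0,0,0,0,45,0,0,0,0,0,0,45,0,0,0,0,0,0,45,0,0,0,0,0,0,45,0,0,0,0,0,0,45,0,0,0,0,0,0,45]

```text
time: 10.35
eef_pos: [0.4376, 0.0356, 0.0421]
tcp_rot: [0.119, 0.993, -0.0, 0.001]
contact_force: [-1.6, -0.3, 5.9]
opening: 0.582
finger_force: 41.2
```

move_arm:
  plan: [0,0,5,0,0,0,45,0,0,15,0,0,0,45,0,0,25,0,0,0,45,0,0,25,0,0,0,45,0,0,20,0,0,0,45,-1,10,0,0,0,2,45,-2,20,0,0,0,2.4,45,-2,23,0,0,0,2.4,45,-3,23,0,0,0,2.4,45,-4,23,0,0,0,2.4,45,-6,23,0,0,0,2.4,45,-6,23,0,0,0,2.4,45]

```text
time: 11.55
eef_pos: [0.4106, 0.1821, 0.1285]
tcp_rot: [-0.026, 1.0, -0.0, -0.001]
contact_force: [0.1, -0.9, -1.4]
opening: 0.579
finger_force: 42.1
```

move_arm:
  plan: [-7,23,0,0,0,2.4,45,-7,23,0,0,0,2.4,45,-7,20,0,0,0,2.4,45,-6,12,0,0,0,2.2,45,-2.3,3,0,0,0,0,45,0,0,-15,0,0,0,45,0,0,-25,0,0,0,45,0,0,-25,0,0,0,45,0,0,-15,0,0,0,45,0,0,-9,0,0,0,45,0,0,-4,0,0,0,45,0,0,0,0,0,0,45]

```text
time: 12.75
eef_pos: [0.3831, 0.2616, 0.0373]
tcp_rot: [-0.106, 0.994, -0.0, -0.0]
contact_force: [0.4, 1.0, -1.8]
opening: 0.579
finger_force: 42.1
```

move_arm:
  plan: [0,0,-1,0,0,0,45,0,0,-0.7,0,0,0,45,0,0,0,0,0,0,45]

```text
time: 13.05
eef_pos: [0.3836, 0.262, 0.0363]
tcp_rot: [-0.106, 0.994, 0.0, 0.001]
contact_force: [-0.7, 0.4, -1.7]
opening: 0.582
finger_force: 42.1
```

move_arm:
  plan: [0,0,-1,0,0,0,45,0,0,0,0,0,0,45]

```text
time: 13.25
eef_pos: [0.3835, 0.262, 0.0352]
tcp_rot: [-0.106, 0.994, 0.0, 0.0]
contact_force: [0.5, -0.0, -0.5]
opening: 0.58
finger_force: 42.3
```

move_arm:
  plan: [0,0,0,0,0,0,60,0,0,0,0,0,0,85,0,0,0,0,0,0,85,0,0,0,0,0,0,85,0,0,10,0,0,0,85,0,0,25,0,0,0,85,0,0,30,0,0,0,85,0,0,30,0,0,0,85,5,-10,0,0,0,-6,85,9,-20,0,0,0,-6,85,9,-20,0,0,0,-6,85,9,-20,0,0,0,-6,85]

```text
time: 14.45
eef_pos: [0.4156, 0.1912, 0.1308]
tcp_rot: [0.105, 0.994, 0.0, 0.001]
contact_force: [0.8, 0.2, -0.8]
opening: 0.995
finger_force: 0.0
```

move_arm:
  plan: [9,-22,0,0,0,-6,85,9,-22,0,0,0,-6,85,9,-22,0,0,0,-6,85,9,-22,0,0,0,-6,85,9,-22,0,0,0,-6,85,9,-22,0,0,0,-6,85,9,-22,0,0,0,-6,85,9,-22,0,0,0,-6,85,9,-22,0,0,0,-6,85,9,-16,0,0,0,-5,85,3.7,-11.2,0,0,0,-2.7,85,0,0,0,0,0,0,85]

```text
time: 15.65
eef_pos: [0.5093, -0.0344, 0.1303]
tcp_rot: [0.599, 0.801, 0.0, 0.0]
contact_force: [0.0, 1.1, 0.7]
opening: 0.999
finger_force: 0.0
```

```bash
python3 -c "
from h import *
go(509.2,-33.2,40,16.5)"
```

```text
t 15.7 pos [509.3 -34.4 130.3] a 16.41 tilt [ 0.03 -0.01] open 85.3 ff 0.0 F [0.  1.1 0.7]
delta [ -0.1   1.2 -90.3] yaw 0.09
```

move_arm:
  plan: [0,1,-20,0,0,0,85,0,0,-20,0,0,0,85,0,0,-20,0,0,0,85,0,0,-20,0,0,0,85,0,0,-10,0,0,0,85,0,0,0,0,0,0,85,0,0,0,0,0,0,45,0,0,0,0,0,0,45,0,0,0,0,0,0,45,0,0,0,0,0,0,45,0,0,0,0,0,0,45,0,0,0,0,0,0,45]

```text
time: 16.85
eef_pos: [0.5103, -0.0326, 0.0415]
tcp_rot: [0.598, 0.801, 0.001, 0.001]
contact_force: [-0.8, 1.4, 6.3]
opening: 0.583
finger_force: 41.8
```

move_arm:
  plan: [0,0,5,0,0,0,45,0,0,15,0,0,0,45,0,0,25,0,0,0,45,0,0,25,0,0,0,45,0,0,25,0,0,0,45,-2,10,0,0,0,4,45,-3,20,0,0,0,6,45,-3,23,0,0,0,6,45,-3,23,0,0,0,6,45,-3,23,0,0,0,6,45,-3,23,0,0,0,6,45,-3,23,0,0,0,6,45]

```text
time: 18.05
eef_pos: [0.4877, 0.1133, 0.1339]
tcp_rot: [0.286, 0.958, -0.0, -0.001]
contact_force: [0.7, -0.6, -2.4]
opening: 0.583
finger_force: 42.1
```

move_arm:
  plan: [-3,23,0,0,0,6,45,-3,23,0,0,0,6,45,-3,23,0,0,0,6,45,-3,23,0,0,0,6,45,-3,23,0,0,0,6,45,-3,23,0,0,0,6,45,-3,18,0,0,0,6,45,-2,10,0,0,0,4,45,0,1.5,0,0,0,0,45,0,0,0,0,0,0,45]

```text
time: 19.05
eef_pos: [0.4652, 0.2798, 0.134]
tcp_rot: [-0.108, 0.994, -0.0, -0.001]
contact_force: [0.2, 0.2, -2.5]
opening: 0.579
finger_force: 42.1
```

```bash
python3 -c "
from h import *
go(467.3,279.8,36.5,102.35)"
```

```text
t 19.1 pos [465.2 279.8 134. ] a 102.43 tilt [-0.07 -0.05] open 49.5 ff 42.1 F [ 0.2  0.2 -2.5]
delta [  2.1  -0.  -97.5] yaw -0.08
```

move_arm:
  plan: [2,0,-15,0,0,0,45,0,0,-25,0,0,0,45,0,0,-25,0,0,0,45,0,0,-18,0,0,0,45,0,0,-9,0,0,0,45,0,0,-5,0,0,0,45,0,0,-1,0,0,0,45,0,0,0,0,0,0,45]

```text
time: 19.85
eef_pos: [0.4685, 0.2802, 0.0374]
tcp_rot: [-0.109, 0.994, 0.0, 0.001]
contact_force: [0.4, 0.2, -1.8]
opening: 0.585
finger_force: 42.1
```

move_arm:
  plan: [0,0,-1,0,0,0,45,0,0,0,0,0,0,45]

```text
time: 20.05
eef_pos: [0.4684, 0.2804, 0.0365]
tcp_rot: [-0.109, 0.994, 0.0, 0.001]
contact_force: [-0.3, 0.1, -2.5]
opening: 0.577
finger_force: 42.1
```

move_arm:
  plan: [0,0,-1,0,0,0,45,0,0,-0.5,0,0,0,45,0,0,0,0,0,0,45]

```text
time: 20.35
eef_pos: [0.4681, 0.2802, 0.0347]
tcp_rot: [-0.109, 0.994, 0.0, 0.0]
contact_force: [-0.6, -0.4, 0.5]
opening: 0.584
finger_force: 42.3
```

move_arm:
  plan: [0,0,0,0,0,0,60,0,0,0,0,0,0,85,0,0,0,0,0,0,85,0,0,0,0,0,0,85,0,0,10,0,0,0,85,0,0,25,0,0,0,85,0,0,30,0,0,0,85,0,0,30,0,0,0,85,0,0,5,0,0,0,85]

```text
time: 21.25
eef_pos: [0.4707, 0.2813, 0.1397]
tcp_rot: [-0.109, 0.994, 0.001, 0.004]
contact_force: [-0.1, -0.7, 0.1]
opening: 0.996
finger_force: 0.0
```

```bash
python3 - <<'E'
from h import *
st(); c=cams.read_camera("top"); s=cams.read_camera("scene")
a=cv2.resize(c["color"][196:276,215:295,::-1],(500,500),interpolation=cv2.INTER_CUBIC)
b=cv2.resize(s["color"][120:220,270:420,::-1],(300,200),interpolation=cv2.INTER_CUBIC)
d=cv2.resize(s["color"][150:210,220:295,::-1],(300,240),interpolation=cv2.INTER_CUBIC)
o=np.zeros((500,800,3),np.uint8);o[:,:500]=a;o[:200,500:]=b;o[210:450,500:]=d
cv2.imwrite("pics/m1.png",o)
E
```

```text
t 21.2 pos [470.7 281.3 139.7] a 102.49 tilt [0.5  0.18] open 85.1 ff 0.0 F [-0.1 -0.7  0.1]
```

View pics/m1.png

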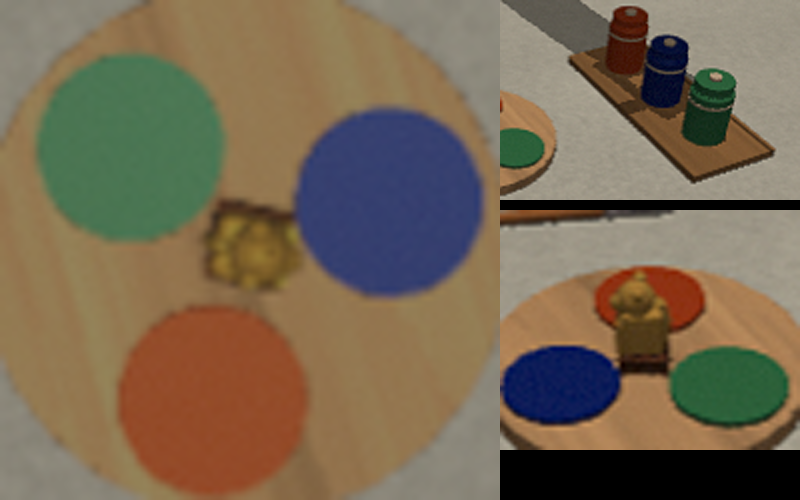

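All three jars stand on the ware board. The tiles are now bare, and the lion is at crop (252,247). I measure the lion and tiles exactly.

```bash
python3 - <<'E'
from h import *
c=cams.read_camera("top"); im=c["color"]; hsv=cv2.cvtColor(im,cv2.COLOR_RGB2HSV)
H,S,V=[hsv[:,:,i].astype(int) for i in range(3)]
roi=np.zeros(H.shape,bool); roi[196:276,212:300]=True
for n,m in(("g",(H>50)&(H<95)&(S>80)),("b",(H>105)&(H<135)&(S>80)),("r",((H<10)|(H>172))&(S>150))):
    m=(m&roi).astype(np.uint8)
    k=max(cv2.findContours(m,0,cv2.CHAIN_APPROX_NONE)[0],key=cv2.contourArea)
    P=np.array([at(c,u,v,.019)[:2]*1000 for u,v in k[:,0].astype(float)],np.float32)
    print(n,cv2.fitEllipse(P))
px=lambda u,v:(215+(u+.5)/6.25-.5,196+(v+.5)/6.25-.5)
for q in((218,199),(300,210),(206,278)): print(q,(at(c,*px(*q),.027)[:2]*1000).round(1))
print("head",at(c,*px(258,247),.066)*1000)
E
```

```text
g ((532.7732543945312, 64.44849395751953), (65.25774383544922, 66.38154602050781), 80.5984115600586)
b ((509.3244934082031, -33.00450134277344), (66.67295837402344, 67.08033752441406), 175.97886657714844)
r ((425.1669616699219, 37.52233123779297), (37.077720642089844, 55.20878601074219), 0.6893508434295654)
(218, 199) [512.4  31.6]
(300, 210) [507.5   0.9]
(206, 278) [483.1  36.8]
head [496.77111083  17.05033916  66.        ]
```

move_arm:
  plan: [2.4,-15,0,0,0,-2,85,2.4,-26,0,0,0,-2.2,85,2.4,-27,0,0,0,-2.3,85,2.4,-27,0,0,0,-2.3,85,2.4,-27,0,0,0,-2.3,85,2.4,-27,0,0,0,-2.3,85,2.4,-27,0,0,0,-2.3,85,2.4,-27,0,0,0,-2.3,85,2.4,-27,0,0,0,-2.3,85,2,-20,-20,0,0,-2,85,1,-11.4,-20,0,0,0,85,0,0,0,0,0,0,85]

```text
time: 22.6
eef_pos: [0.4887, 0.0172, 0.0898]
tcp_rot: [0.088, 0.996, 0.0, -0.005]
contact_force: [-0.2, 0.1, 0.6]
opening: 0.995
finger_force: 0.0
```

```bash
python3 -c "
from h import *
go(495.3,18.9,21,80)"
```

```text
t 22.6 pos [488.7  17.2  89.8] a 79.96 tilt [-0.53  0.07] open 85.0 ff 0.0 F [-0.2  0.1  0.6]
delta [  6.6   1.7 -68.8] yaw 0.04
```

move_arm:
  plan: [0,0,0,0,0,0,85,0,0,0,0,0,0,85]

```text
time: 22.8
eef_pos: [0.4926, 0.0189, 0.0947]
tcp_rot: [0.086, 0.996, 0.0, 0.0]
contact_force: [-0.1, 0.4, 0.5]
opening: 0.999
finger_force: 0.0
```

```bash
python3 -c "
from h import *
go(495.3,18.9,21,80)"
```

```text
t 22.8 pos [492.6  18.9  94.7] a 80.19 tilt [0.02 0.  ] open 85.3 ff 0.0 F [-0.1  0.4  0.5]
delta [  2.7  -0.  -73.7] yaw -0.19
```

move_arm:
  plan: [2.7,0,-15,0,0,0,85,0,0,-20,0,0,0,85,0,0,-20,0,0,0,85,0,0,-13,0,0,0,85,0,0,-5.5,0,0,0,85,0,0,0,0,0,0,85,0,0,0,0,0,0,40,0,0,0,0,0,0,28,0,0,0,0,0,0,15,0,0,0,0,0,0,15,0,0,0,0,0,0,15,0,0,0,0,0,0,15]
  newtons: 30

```text
time: 24.0
eef_pos: [0.4956, 0.019, 0.0214]
tcp_rot: [0.086, 0.996, 0.0, 0.0]
contact_force: [-0.3, 2.0, 4.9]
opening: 0.32
finger_force: 29.5
```

```bash
python3 -c "
from h import *
go(506,-312,28,80); s=save('scene','s2'); cv2.imwrite('pics/s2c.png',cv2.resize(s['color'][110:220,200:320,::-1],None,fx=5,fy=5,interpolation=cv2.INTER_CUBIC))"
```

```text
t 24.0 pos [495.6  19.   21.4] a 80.17 tilt [0.06 0.03] open 27.3 ff 29.5 F [-0.3  2.   4.9]
delta [  10.4 -331.     6.6] yaw -0.17
```

View pics/s2c.png

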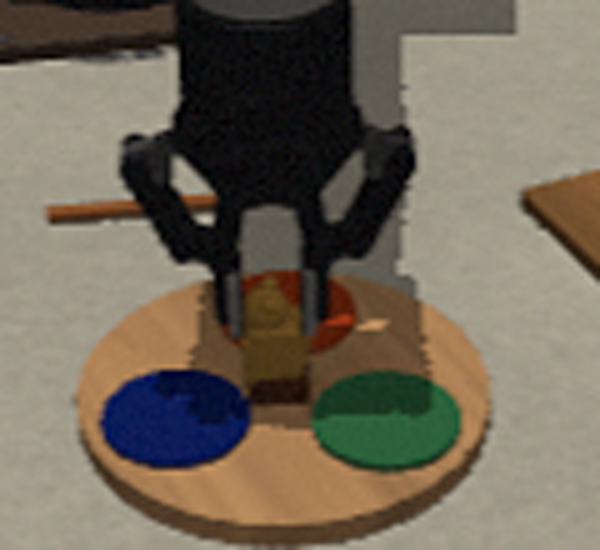

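The lion is held between the pads by its upper body and stands upright at crop (278,350). Now I lift it and carry it to the pad.

move_arm:
  plan: [0,0,4,0,0,0,15,0,0,10,0,0,0,15,0,0,15,0,0,0,15,0,0,20,0,0,0,15,0,-8,10,0,0,0,15,0.5,-16,0,0,0,0,15,1,-24,0,0,0,0,15,1,-26,0,0,0,0,15,1,-26,0,0,0,0,15,1,-26,0,0,0,0,15,1,-26,0,0,0,0,15,1,-26,0,0,0,0,15]

```text
time: 25.25
eef_pos: [0.501, -0.161, 0.0796]
tcp_rot: [0.086, 0.996, -0.0, -0.0]
contact_force: [0.5, 0.2, -1.5]
opening: 0.314
finger_force: 29.6
```

move_arm:
  plan: [1,-26,0,0,0,0,15,1,-26,0,0,0,0,15,1,-26,0,0,0,0,15,1,-26,0,0,0,0,15,0,-24,0,0,0,0,15,0,-16,0,0,0,0,15,0,-9,0,0,0,0,15,0,0,-15,0,0,0,15,0,0,-20,0,0,0,15,0,0,0,0,0,0,15,0,0,0,0,0,0,15]

```text
time: 26.35
eef_pos: [0.5049, -0.3108, 0.0434]
tcp_rot: [0.085, 0.996, 0.001, -0.001]
contact_force: [0.2, -0.1, -1.0]
opening: 0.319
finger_force: 29.9
```

```bash
python3 - <<'E'
from h import *
go(506,-312,28.4,80); s=cams.read_camera('scene')
cv2.imwrite('pics/s3c.png',cv2.resize(s['color'][150:260,60:180,::-1],None,fx=5,fy=5,interpolation=cv2.INTER_CUBIC))
E
```

```text
t 26.4 pos [ 504.9 -310.8   43.4] a 80.24 tilt [-0.12  0.12] open 27.2 ff 29.9 F [ 0.2 -0.1 -1. ]
delta [  1.1  -1.2 -15. ] yaw -0.24
```

View pics/s3c.png

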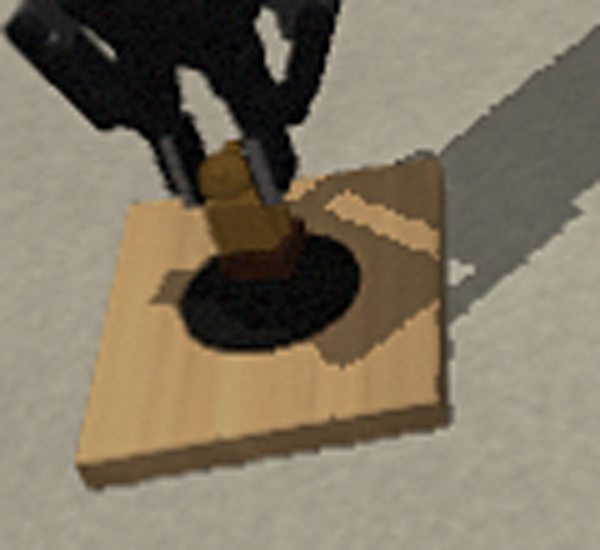

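The lion hangs just over the pad at crop (255,260), with the pad centre at (270,293) as expected for its height. I lower it.

move_arm:
  plan: [1,-1.2,-6,0,0,0,15,0,0,-5,0,0,0,15,0,0,-2.5,0,0,0,15,0,0,-1,0,0,0,15,0,0,0,0,0,0,15,0,0,0,0,0,0,15]

```text
time: 27.0
eef_pos: [0.5067, -0.3136, 0.0304]
tcp_rot: [0.086, 0.996, -0.0, 0.0]
contact_force: [0.7, -0.4, -0.8]
opening: 0.319
finger_force: 29.9
```

move_arm:
  plan: [0,0.8,-1,0,0,0,15,0,0,-1,0,0,0,15,0,0,0,0,0,0,15]

```text
time: 27.3
eef_pos: [0.5068, -0.3128, 0.0285]
tcp_rot: [0.086, 0.996, -0.0, 0.0]
contact_force: [0.3, 0.3, -0.8]
opening: 0.314
finger_force: 29.9
```

move_arm:
  plan: [0,0,-1,0,0,0,15,0,0,0,0,0,0,15,0,0,0,0,0,0,15]

```text
time: 27.6
eef_pos: [0.5071, -0.3128, 0.0283]
tcp_rot: [0.086, 0.996, -0.0, 0.0]
contact_force: [-0.4, 2.2, 5.3]
opening: 0.314
finger_force: 30.5
```

move_arm:
  plan: [0,0,0.4,0,0,0,15,0,0,0,0,0,0,40,0,0,0,0,0,0,60,0,0,0,0,0,0,85,0,0,0,0,0,0,85,0,0,20,0,0,0,85,0,0,25,0,0,0,85,0,0,30,0,0,0,85,0,0,30,0,0,0,85,0,30,0,0,0,0,85,0,40,0,0,0,2,85,0,40,0,0,0,2,85]

```text
time: 28.8
eef_pos: [0.5065, -0.202, 0.1328]
tcp_rot: [0.051, 0.999, -0.0, 0.0]
contact_force: [-0.2, -0.3, 0.7]
opening: 0.998
finger_force: 0.0
```

```bash
python3 - <<'E'
from h import *
go(468,280.5,34.7,102.4); s=cams.read_camera('scene');t=cams.read_camera('top')
o=np.zeros((400,800,3),np.uint8)
o[:,:400]=cv2.resize(s['color'][160:240,75:155,::-1],(400,400),interpolation=cv2.INTER_CUBIC)
o[:,400:]=cv2.resize(t['color'][186:266,354:434,::-1],(400,400),interpolation=cv2.INTER_CUBIC)
cv2.imwrite('pics/l4.png',o)
print("pad centre px",(proj(t,[.506,-.312,.022])-[354,186])*5,"head expected",(proj(t,[.507,-.313,.073])-[354,186])*5)
E
```

```text
t 28.8 pos [ 506.5 -202.   132.8] a 84.18 tilt [ 0.04 -0.02] open 85.2 ff 0.0 F [-0.2 -0.3  0.7]
delta [-38.5 482.5 -98.1] yaw 18.22
pad centre px [201.55785396 199.79016962] head expected [246.23598117 202.43071829]
```

View pics/l4.png

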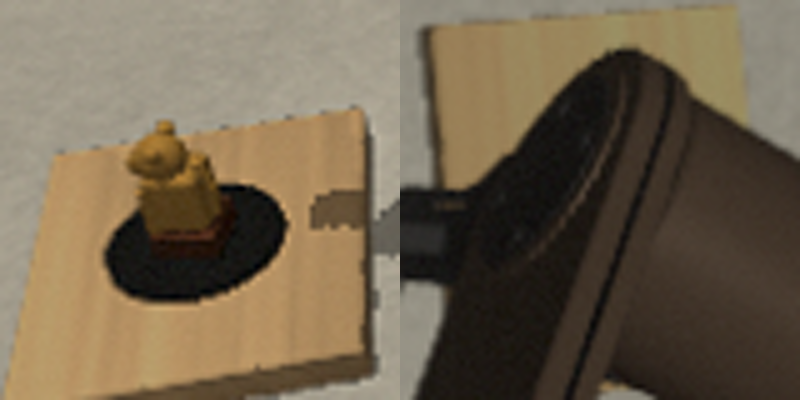

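The lion stands upright with its plinth centred on the pad (plinth base (192,240), pad centre about (196,243) in the crop). Now I go back to the ware board for the blue jar.

move_arm:
  plan: [-3,36,0,0,0,1.5,85,-3,36,0,0,0,1.5,85,-3,36,0,0,0,1.5,85,-3,36,0,0,0,1.5,85,-3,36,0,0,0,1.5,85,-3,36,0,0,0,1.5,85,-3,36,0,0,0,1.5,85,-3,36,0,0,0,1.5,85,-3,36,0,0,0,1.5,85,-3,36,0,0,0,1.5,85,-3,36,0,0,0,1.5,85,-3,36,0,0,0,1.5,85]

```text
time: 30.1
eef_pos: [0.471, 0.2303, 0.1327]
tcp_rot: [-0.106, 0.994, -0.0, 0.0]
contact_force: [0.3, -0.1, 0.1]
opening: 0.997
finger_force: 0.0
```

move_arm:
  plan: [-2,30,0,0,0,0.2,85,-0.5,20,0,0,0,0,85,0,0.5,0,0,0,0,85,0,0,0,0,0,0,85,0,0,0,0,0,0,85]

```text
time: 30.6
eef_pos: [0.4684, 0.2788, 0.1324]
tcp_rot: [-0.107, 0.994, -0.0, -0.0]
contact_force: [-0.0, 0.3, 0.8]
opening: 0.997
finger_force: 0.0
```

```bash
python3 - <<'E'
from h import *
go(468,280.5,33.2,102.4); t=cams.read_camera('top')
o=cv2.resize(t['color'][186:266,354:434,::-1],(400,400),interpolation=cv2.INTER_CUBIC)
hsv=cv2.cvtColor(t['color'],cv2.COLOR_RGB2HSV)
print("pad px",proj(t,[.506,-.312,.022]),"lion plinth px",proj(t,[.507,-.313,.034]),"head",proj(t,[.507,-.313,.07]))
m=np.zeros(hsv.shape[:2],np.uint8); m[215:240,380:415]=(hsv[215:240,380:415,2]>55)
n,l,sx,ce=cv2.connectedComponentsWithStats(m)
for i in range(1,n):
    if sx[i,4]>15: print(sx[i],ce[i])
E
```

```text
t 30.6 pos [468.4 278.8 132.4] a 102.32 tilt [-0.01 -0.03] open 85.2 ff 0.0 F [-0.   0.3  0.8]
delta [ -0.4   1.7 -99.2] yaw 0.08
pad px [394.31157079 225.95803392] lion plinth px [396.62778047 225.73940904] head [402.7162207  226.42626265]
[390 215  25  25 350] [404.4        227.07714286]
```

move_arm:
  plan: [0,1.6,-20,0,0,0,85,0,0,-25,0,0,0,85,0,0,-25,0,0,0,85,0,0,-20,0,0,0,85,0,0,-9,0,0,0,85,0,0,0,0,0,0,85,0,0,0,0,0,0,45,0,0,0,0,0,0,45,0,0,0,0,0,0,45,0,0,0,0,0,0,45,0,0,0,0,0,0,45,0,0,0,0,0,0,45]
  newtons: 40

```text
time: 31.85
eef_pos: [0.4696, 0.2817, 0.0356]
tcp_rot: [-0.108, 0.994, 0.0, 0.002]
contact_force: [0.7, -1.1, 4.8]
opening: 0.584
finger_force: 41.5
```

```bash
python3 -c "
from h import *
go(509.3,-33.1,42,16.5)"
```

```text
t 31.9 pos [469.6 281.7  35.6] a 102.41 tilt [0.18 0.03] open 49.8 ff 41.5 F [ 0.7 -1.1  4.8]
delta [  39.7 -314.8    6.4] yaw -85.91
```

move_arm:
  plan: [0,0,5,0,0,0,45,0,0,15,0,0,0,45,0,0,25,0,0,0,45,0,0,25,0,0,0,45,0,0,25,0,0,0,45,2,-10,5,0,0,-4,45,3,-20,0,0,0,-6,45,3,-23,0,0,0,-6,45,3,-23,0,0,0,-6,45,3,-23,0,0,0,-6,45,3,-23,0,0,0,-6,45,3,-23,0,0,0,-6,45]

```text
time: 33.05
eef_pos: [0.4878, 0.1357, 0.1341]
tcp_rot: [0.241, 0.971, 0.0, 0.0]
contact_force: [-0.1, 0.6, -2.1]
opening: 0.582
finger_force: 42.0
```

move_arm:
  plan: [3,-23,0,0,0,-6,45,3,-23,0,0,0,-6,45,3,-23,0,0,0,-6,45,3,-23,0,0,0,-6,45,3,-23,0,0,0,-6,45,3,-23,0,0,0,-6,45,2,-18,0,0,0,-6,45,2,-10,-20,0,0,-4,45,0,-2,-25,0,0,0,45,0,0,-20,0,0,0,45,0,0,0,0,0,0,45,0,0,0,0,0,0,45]

```text
time: 34.25
eef_pos: [0.51, -0.0314, 0.0691]
tcp_rot: [0.599, 0.801, -0.0, -0.0]
contact_force: [0.2, -0.5, -3.2]
opening: 0.578
finger_force: 42.3
```

```bash
python3 -c "
from h import *
go(509.5,-32.8,42.5,16.5)"
```

```text
t 34.2 pos [510.  -31.4  69.1] a 16.39 tilt [-0.02  0.01] open 49.3 ff 42.3 F [ 0.2 -0.5 -3.2]
delta [ -0.5  -1.4 -26.6] yaw 0.11
```

move_arm:
  plan: [-0.5,-1.4,-12,0,0,0,45,0,0,-9,0,0,0,45,0,0,-3.5,0,0,0,45,0,0,-1,0,0,0,45,0,0,0,0,0,0,45]

```text
time: 34.75
eef_pos: [0.5097, -0.033, 0.0431]
tcp_rot: [0.599, 0.801, 0.0, 0.0]
contact_force: [0.5, -0.7, -2.3]
opening: 0.577
finger_force: 42.4
```

move_arm:
  plan: [0,0,-1,0,0,0,45,0,0,0,0,0,0,45]

```text
time: 34.95
eef_pos: [0.5101, -0.0331, 0.0427]
tcp_rot: [0.599, 0.801, 0.0, 0.0]
contact_force: [-0.6, -0.3, 0.1]
opening: 0.577
finger_force: 42.6
```

move_arm:
  plan: [0,0,0,0,0,0,60,0,0,0,0,0,0,85,0,0,0,0,0,0,85,0,0,0,0,0,0,85,0,0,10,0,0,0,85,0,0,25,0,0,0,85,0,0,30,0,0,0,85,0,0,25,0,0,0,85,-4,10,0,0,0,5,85,-9,20,0,0,0,6,85,-9,22,0,0,0,6,85,-9,22,0,0,0,6,85]

```text
time: 36.15
eef_pos: [0.4785, 0.0416, 0.1331]
tcp_rot: [0.426, 0.905, 0.0, 0.001]
contact_force: [-0.1, 0.3, -0.4]
opening: 0.994
finger_force: 0.0
```

move_arm:
  plan: [-9,22,0,0,0,6,85,-9,22,0,0,0,6,85,-9,22,0,0,0,6,85,-9,22,0,0,0,6,85,-9,22,0,0,0,6,85,-9,22,0,0,0,6,85,-9,22,0,0,0,6,85,-9,22,0,0,0,6,85,-9,22,0,0,0,6,85,-9,16,0,0,0,6,85,-5.5,7,0,0,0,2.8,85,0,0,0,0,0,0,85]

```text
time: 37.35
eef_pos: [0.3826, 0.2628, 0.1328]
tcp_rot: [-0.107, 0.994, 0.0, 0.0]
contact_force: [0.9, 0.2, 0.6]
opening: 0.995
finger_force: 0.0
```

```bash
python3 - <<'E'
from h import *
go(383.5,262,33.5,102.2); t=cams.read_camera('top')
o=np.zeros((400,800,3),np.uint8)
o[:,:400]=cv2.resize(t['color'][196:276,215:295,::-1],(400,400),interpolation=cv2.INTER_CUBIC)
o[:,400:]=cv2.resize(t['color'][186:266,354:434,::-1],(400,400),interpolation=cv2.INTER_CUBIC)
cv2.imwrite('pics/c5.png',o)
print("blue knob exp",(proj(t,[.5093,-.033,.102])-[215,196])*5,"pad",(proj(t,[.506,-.312,.022])-[354,186])*5+[400,0])
E
```

```text
t 37.4 pos [382.6 262.8 132.8] a 102.29 tilt [0.03 0.02] open 85.0 ff 0.0 F [0.9 0.2 0.6]
delta [  0.9  -0.8 -99.3] yaw -0.09
blue knob exp [320.39854492 168.68737968] pad [601.55785396 199.79016962]
```

View pics/c5.png

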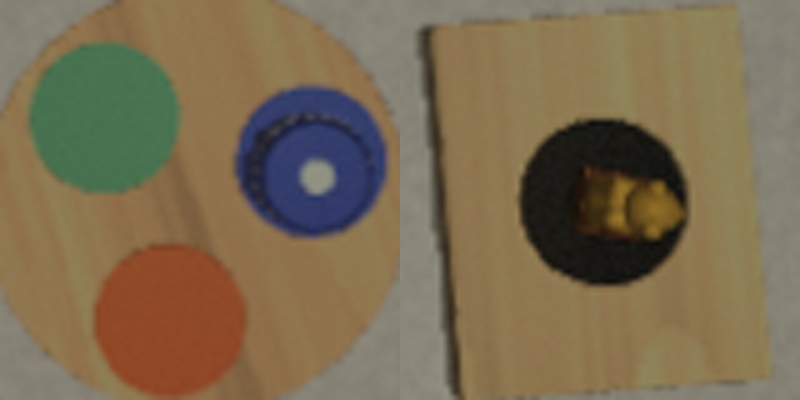

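Blue is back near the middle of its tile (knob (317,177), within about 4 mm). The lion is centred on the pad (plinth around (610,204)). Rust is next.

move_arm:
  plan: [0.9,-0.8,-20,0,0,0,85,0,0,-25,0,0,0,85,0,0,-25,0,0,0,85,0,0,-20,0,0,0,85,0,0,-9,0,0,0,85,0,0,0,0,0,0,85,0,0,0,0,0,0,45,0,0,0,0,0,0,45,0,0,0,0,0,0,45,0,0,0,0,0,0,45,0,0,0,0,0,0,45,0,0,0,0,0,0,45]

```text
time: 38.6
eef_pos: [0.3853, 0.2618, 0.035]
tcp_rot: [-0.106, 0.994, 0.0, 0.001]
contact_force: [-1.2, -0.3, 5.1]
opening: 0.583
finger_force: 41.1
```

```bash
python3 -c "
from h import *
go(437,35.8,42.5,76.5)"
```

```text
t 38.6 pos [385.3 261.8  35. ] a 102.19 tilt [0.16 0.06] open 49.8 ff 41.1 F [-1.2 -0.3  5.1]
delta [  51.7 -226.     7.5] yaw -25.69
```

move_arm:
  plan: [0,0,5,0,0,0,45,0,0,15,0,0,0,45,0,0,25,0,0,0,45,0,0,25,0,0,0,45,0,0,25,0,0,0,45,3,-10,0,0,0,-2,45,6,-20,0,0,0,-2.4,45,7,-23,0,0,0,-2.4,45,7,-23,0,0,0,-2.4,45,7,-23,0,0,0,-2.4,45,6,-23,0,0,0,-2.4,45,6,-23,0,0,0,-2.4,45]

```text
time: 39.8
eef_pos: [0.4249, 0.1145, 0.126]
tcp_rot: [0.038, 0.999, -0.0, -0.001]
contact_force: [-0.5, -0.2, -2.1]
opening: 0.582
finger_force: 42.1
```

move_arm:
  plan: [4,-23,0,0,0,-2.4,45,3,-23,0,0,0,-2.4,45,2,-20,0,0,0,-2.4,45,1.5,-12,0,0,0,-2.2,45,0,-3,-10,0,0,0,45,0,0,-25,0,0,0,45,0,0,-25,0,0,0,45,0,0,0,0,0,0,45,0,0,0,0,0,0,45]

```text
time: 40.7
eef_pos: [0.4356, 0.0357, 0.0672]
tcp_rot: [0.118, 0.993, 0.0, -0.001]
contact_force: [0.4, -0.1, -2.6]
opening: 0.582
finger_force: 42.6
```

```bash
python3 -c "
from h import *
go(437,35.8,42.3,76.5)"
```

```text
t 40.7 pos [435.6  35.7  67.2] a 76.42 tilt [-0.14  0.03] open 49.7 ff 42.6 F [ 0.4 -0.1 -2.6]
delta [  1.4   0.1 -24.9] yaw 0.08
```

move_arm:
  plan: [1,0,-12,0,0,0,45,0,0,-8,0,0,0,45,0,0,-3,0,0,0,45,0,0,-1,0,0,0,45,0,0,0,0,0,0,45]

```text
time: 41.2
eef_pos: [0.4376, 0.0352, 0.0441]
tcp_rot: [0.119, 0.993, 0.0, 0.0]
contact_force: [0.4, 1.3, -2.4]
opening: 0.581
finger_force: 42.6
```

move_arm:
  plan: [0,0,-1,0,0,0,45,0,0,0,0,0,0,45]

```text
time: 41.4
eef_pos: [0.4377, 0.0351, 0.0433]
tcp_rot: [0.119, 0.993, -0.0, 0.0]
contact_force: [0.1, -0.3, -1.9]
opening: 0.577
finger_force: 42.6
```

move_arm:
  plan: [0,0,-1,0,0,0,45,0,0,-0.5,0,0,0,45,0,0,0,0,0,0,45]

```text
time: 41.7
eef_pos: [0.4379, 0.0351, 0.0421]
tcp_rot: [0.119, 0.993, -0.0, 0.0]
contact_force: [0.4, 0.7, -0.2]
opening: 0.584
finger_force: 42.9
```

move_arm:
  plan: [0,0,0,0,0,0,60,0,0,0,0,0,0,85,0,0,0,0,0,0,85,0,0,0,0,0,0,85,0,0,10,0,0,0,85,0,0,25,0,0,0,85,0,0,30,0,0,0,85,0,0,25,0,0,0,85,4,10,0,0,0,2,85,10,20,0,0,0,2,85,10,26,0,0,0,2,85,10,26,0,0,0,2,85]

```text
time: 42.9
eef_pos: [0.4715, 0.1183, 0.1312]
tcp_rot: [0.048, 0.999, 0.0, -0.0]
contact_force: [0.1, -0.7, -0.1]
opening: 0.996
finger_force: 0.0
```

move_arm:
  plan: [10,26,0,0,0,3,85,10,26,0,0,0,3,85,10,26,0,0,0,3,85,10,26,0,0,0,3,85,10,26,0,0,0,3,85,10,26,0,0,0,3,85,10,16,0,0,0,0,85,8,9.5,0,0,0,0,85,0,0,0,0,0,0,85,0,0,0,0,0,0,85]

```text
time: 43.9
eef_pos: [0.5491, 0.2983, 0.131]
tcp_rot: [-0.108, 0.994, -0.0, -0.001]
contact_force: [-0.1, -0.3, -0.8]
opening: 0.996
finger_force: 0.0
```

```bash
python3 -c "
from h import *
go(549.9,298.8,34.5,102.4)"
```

```text
t 43.9 pos [549.1 298.3 131. ] a 102.4 tilt [-0.07 -0.04] open 85.1 ff 0.0 F [-0.1 -0.3 -0.8]
delta [  0.8   0.5 -96.5] yaw 0.0
```

move_arm:
  plan: [0.8,0.5,-20,0,0,0,85,0,0,-25,0,0,0,85,0,0,-25,0,0,0,85,0,0,-18,0,0,0,85,0,0,-8,0,0,0,85,0,0,0,0,0,0,85,0,0,0,0,0,0,45,0,0,0,0,0,0,45,0,0,0,0,0,0,45,0,0,0,0,0,0,45,0,0,0,0,0,0,45,0,0,0,0,0,0,45]

```text
time: 45.1
eef_pos: [0.5514, 0.2996, 0.0379]
tcp_rot: [-0.108, 0.994, 0.0, 0.001]
contact_force: [-1.3, -1.1, 5.2]
opening: 0.577
finger_force: 41.4
```

```bash
python3 -c "
from h import *
go(533.5,64.8,43,136.5)"
```

```text
t 45.1 pos [551.4 299.6  37.9] a 102.39 tilt [0.14 0.04] open 49.2 ff 41.4 F [-1.3 -1.1  5.2]
delta [ -17.9 -234.8    5.1] yaw 34.11
```

move_arm:
  plan: [0,0,5,0,0,0,45,0,0,15,0,0,0,45,0,0,25,0,0,0,45,0,0,25,0,0,0,45,0,0,25,0,0,0,45,0,-10,0,0,0,2,45,-1,-20,0,0,0,3.4,45,-2,-24,0,0,0,3.4,45,-2,-24,0,0,0,3.4,45,-2,-24,0,0,0,3.4,45,-2,-24,0,0,0,3.4,45,-2,-24,0,0,0,3.4,45]

```text
time: 46.3
eef_pos: [0.539, 0.1483, 0.1312]
tcp_rot: [-0.3, 0.954, -0.0, 0.0]
contact_force: [0.6, -0.3, -2.6]
opening: 0.577
finger_force: 42.0
```

move_arm:
  plan: [-2,-24,0,0,0,3.4,45,-2,-24,0,0,0,3.4,45,-2,-20,0,0,0,3.4,45,0,-12,0,0,0,1.5,45,0,-4,-10,0,0,0,45,0,0,-25,0,0,0,45,0,0,-25,0,0,0,45,0,0,0,0,0,0,45,0,0,0,0,0,0,45]

```text
time: 47.2
eef_pos: [0.5328, 0.0656, 0.0702]
tcp_rot: [-0.395, 0.919, 0.0, -0.001]
contact_force: [-0.4, 1.1, -1.7]
opening: 0.571
finger_force: 42.5
```

```bash
python3 -c "
from h import *
go(533.5,64.8,45,136.5)"
```

```text
t 47.2 pos [532.8  65.6  70.2] a 136.49 tilt [-0.1   0.01] open 48.8 ff 42.5 F [-0.4  1.1 -1.7]
delta [  0.7  -0.8 -25.2] yaw 0.01
```

move_arm:
  plan: [0.4,-0.8,-12,0,0,0,45,0,0,-8,0,0,0,45,0,0,-3,0,0,0,45,0,0,-1,0,0,0,45,0,0,0,0,0,0,45]

```text
time: 47.7
eef_pos: [0.5338, 0.0644, 0.0466]
tcp_rot: [-0.395, 0.919, -0.0, -0.0]
contact_force: [-0.0, -0.9, -2.6]
opening: 0.578
finger_force: 42.5
```

move_arm:
  plan: [0,0,-1,0,0,0,45,0,0,0,0,0,0,45]

```text
time: 47.9
eef_pos: [0.5339, 0.0644, 0.0458]
tcp_rot: [-0.395, 0.919, -0.0, 0.0]
contact_force: [1.4, -0.7, -3.0]
opening: 0.575
finger_force: 42.5
```

move_arm:
  plan: [0,0,-1,0,0,0,45,0,0,0,0,0,0,45]

```text
time: 48.1
eef_pos: [0.534, 0.0643, 0.045]
tcp_rot: [-0.395, 0.919, -0.0, 0.0]
contact_force: [0.1, -0.5, -0.8]
opening: 0.576
finger_force: 42.6
```

Contact is made. I release, rise and retreat over the ware board.

move_arm:
  plan: [0,0,-0.3,0,0,0,45,0,0,0,0,0,0,60,0,0,0,0,0,0,85,0,0,0,0,0,0,85,0,0,0,0,0,0,85,0,0,10,0,0,0,85,0,0,25,0,0,0,85,0,0,30,0,0,0,85,0,0,30,0,0,0,85,0,0,10,0,0,0,85,0,15,0,0,0,0,85,0,30,0,0,0,0,85]

```text
time: 49.3
eef_pos: [0.5333, 0.1093, 0.1484]
tcp_rot: [-0.393, 0.919, 0.0, -0.0]
contact_force: [0.5, 0.0, 0.7]
opening: 0.995
finger_force: 0.0
```

move_arm:
  plan: [0,35,0,0,0,0,85,0,35,0,0,0,0,85,0,35,0,0,0,0,85,0,35,0,0,0,0,85,0,30,0,0,0,0,85,0,15,0,0,0,0,85,0,0,0,0,0,0,85,0,0,0,0,0,0,85]

```text
time: 50.1
eef_pos: [0.533, 0.2939, 0.1481]
tcp_rot: [-0.395, 0.919, -0.0, -0.001]
contact_force: [0.2, 0.3, -0.8]
opening: 0.994
finger_force: 0.0
```

```bash
python3 - <<'E'
from h import *
st(); t=cams.read_camera('top'); s=cams.read_camera('scene')
o=np.zeros((400,800,3),np.uint8)
o[:,:400]=cv2.resize(t['color'][196:276,215:295,::-1],(400,400),interpolation=cv2.INTER_CUBIC)
o[:,400:]=cv2.resize(s['color'][130:230,80:310,::-1],(400,400*100//230)).shape and cv2.resize(s['color'][100:330,80:310,::-1],(400,400),interpolation=cv2.INTER_CUBIC)
cv2.imwrite('pics/f.png',o)
for n,p in(("b",(.5093,-.033)),("g",(.5327,.0645)),("r",(.4364,.0359))): print(n,(proj(t,[*p,.102])-[215,196])*5)
E
```

```text
t 50.1 pos [533.  293.9 148.1] a 136.51 tilt [-0.11 -0.07] open 84.9 ff 0.0 F [ 0.2  0.3 -0.8]
b [320.39854492 168.68737968]
g [ 91.74654722 120.04660204]
r [164.02157522 344.80227219]
```

View pics/f.png

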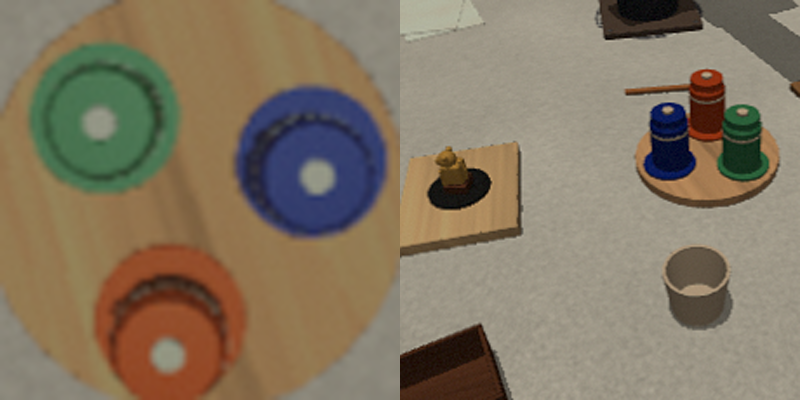

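The final picture shows all three jars upright within about 5 mm of their tile centres (knobs at green (98,124), blue (317,177) and rust (167,355)). The lion is on the pad and the cup hasn't moved. Handing in.

```bash
python3 -c "
from plant import order
print(order.sign_off())"
```

```text
the job is handed in; nothing more can be done
None
```

The job is handed in: the lion stands on the black pad, each jar is back within about 5 mm of the centre of its own tile by the last picture, and the cup was not touched; sign-off gave no verdict.

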